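Balance a weighted tube on the knife edge and punch-mark the point

ROBOT

A 6-joint arm with a two-finger parallel gripper is mounted at the origin on the work surface. World frame = base frame: x ahead of the robot, y to its left, z up, the work surface at z = 0. Lengths are in mm, angles in rad, forces in N, time in s.
With the tool pointing down it reaches from about 250 to 775 mm from the base axis. Payload 8.9 kg.
Tool frame: the origin (TCP) lies midway between the tips of the shut fingers; the grasp point (between the pads) lies 19 mm behind it; x points along the fingers, z is the direction in which the jaws open and shut, and the axes are right-handed (so a half turn about x gives the same grasp; the last joint's range is limited). The gripper opens to 85 mm and grips with 20 to 120 N. Pads are 22 mm wide; open, the fingers measure 114 mm over their backs; the gripper's body (76 mm by 85 mm) begins 54 mm behind the grasp point. The pads swing forward as they close: fully open they stand 13 mm farther back than shut.
Start: joints at [-1.433, 0.291, -0.153, 1.127, 0, 1.431], TCP at [143.473, -505.014, 231.305] pointing down, gripper open.
Joint ranges: [-2.52, 2.52], [-0.91, 1.74], [-1.3, 1.37], [-1.96, 2.02], [-1.52, 1.47], [-3.14, 3.14]. Speed limits (rad/s): [2.22, 2.22, 2.79, 3.14, 3.14, 3.14].

INTERFACE

Orientations are given as a unit quaternion [w, x, y, z].
In Python, from rig import state, cams, order gives the robot as it stands. The module is installed in compiled form; this text tells all that it offers.
- The arm moves only by the tool servo_tool, never from a script. Its argument "plan" is a list of rows, each an object with "jaw": the gripper command: -1 is shut, 1 is fully open, values between are in proportion; "dp": the shift along the tool's x, y, z in m, a list of three; "spin": the turn about the tool's x in degrees. A call has 1 to 12 rows; each row shifts and turns the commanded pose from where the row before left it, along the tool's axes as they then stand; what a row does not reach is not made up. A row lasts 1/12 s, in which the tool goes at most 41.7 mm and 7.16 degrees, less where a joint would pass 70% of its speed; a pose out of reach is approached as far as the arm can. A call with a gripper value outside its range is refused whole. The fingers move at their own pace and stop on an object; "newtons" is the grip in N (left out, the last holds). Time passes only in rows, so rows that do not move let the fingers close. It gives the time, the measured TCP pose, the force and the opening at its end, in the units of the state.
- state(): the state, without advancing time (a new reading comes with each control period).
- cams.read_camera(name): name is "scene" or "top" or "wrist"; returns (picture, depth): 400x640x3 uint8, red, green, blue; 400x640 float32, mm along the optical axis (not along the pixel's ray), 0 where there is no reading.
- cams.camera_info(name): a dict with "mtx" (3x3 intrinsics, pixels), "k1" (the pictures are not rectified: a ray, as slopes to the right and down, at radius r is drawn at 1 + k1 r^2 times it, then the intrinsics apply), "R" (3x3) and "t" (3): a world point X has camera coordinates R X + t. Camera axes: x right, y down, z forward; pixel columns grow to the right and rows downward; lengths in mm; the calibration is good to about 2 mm. A picture is of the moment at which its call begins: read the wrist's pose just before it. camera_info takes no time and is no camera call; for the wrist camera it gives the pose at the moment of the call.
- order.close_job(): hands the job in, once; it reports no verdict.
The state is a dict: "t": time; "joints": joint angles; "qd": joint speeds; "effort": joint torques, N m; "position": TCP position; "tcp_rot": TCP orientation; "force": force on the tool from outside, world axes, zero at the start; "torque": the same for the moment, N m; "grip_width": opening from 0.0 (shut) to 1.0 (fully open).
Only numpy, scipy, OpenCV 4.12 (cv2) and the standard library are available. Lean on these libraries where they do the work, as an engineer would, in place of code of your own. Each camera call takes 0.05 s, during which the arm holds its last target.

TASK

The square steel tube on the balancing rig is heavier towards one end. Without gripping it, nudge it gently along the knife edge, end-on with closed fingers, until it lies level by itself, clear of both side forks and with nothing touching it; then mark that point by pressing the rig's spring punch gently down onto the tube for a moment, feeling its spring but not ramming it against its stop. Let the punch come back up, leave the tube lying level and untouched, and do not disturb the other things on the bench.

Things in the scene. Friction and masses are not known exactly. Their poses are not given: they have to be found in the camera images.
- tube: Loose square steel tube 24 x 24 x 360 mm, 0.4-0.6 kg; origin at its centre, y along it, z up. It slides between the forks' cheeks (2 mm play each side) and rocks: unbalanced it leans about 0.07 rad, heavy end down. Balance point 20-47 mm from its middle, on the sinking side. A finger on its end holds it by friction: back off and wait half a second to judge. Slides at 2-6 N; 15 N dents it.
- knife_edge (a point): Middle of the knife edge's saddle top, 100 mm above the bench; y along the tube, x along the edge, z up. The saddle (40 mm along x, 18 mm along y) rocks on the fixed edge, lightly sprung to level: with the balance point within 5 mm of here the tube leans about 0.013 rad per mm. Base plate 150 mm either way along y; mast of the punch 64-86 mm to the -x side, up to 169 mm over the bench.
- punch_top (a point): Middle of the top of the punch's black cap, 30 mm across, above the knife edge, 202 mm over the bench when up. Pressed straight down, the tip first meets the tube after 8 mm (1-2 N), then a spring of 0.8 N per mm gives 12 mm more, up to a hard stop. Pressed 15-17 mm in all, it bears on the tube with 5-7 N. It springs back. The arm carrying it has its top 33 mm below the cap's.
- punch (a joint): How far the punch's tip has come down, m: 0 up, about 0.008 with its tip on the level tube.
- wrench: Bystander: steel wrench lying on the bench; leave alone.
- screwdriver: Bystander: screwdriver with a black handle lying on the bench; leave alone.
- can: Bystander: plain metal can, 54 mm across, 130 mm tall, origin under its middle; leave alone.
- bin: Bystander: blue open bin, 90 x 120 mm, 50 mm tall, origin under its middle; leave alone.
- fork_a (a point): Middle of the floor of one fork, 110 mm from the knife edge on its +y side, 8 mm lower than the edge; 12 mm thick along y, 46 mm over its cheeks, which reach 122 mm above the bench. The tube lies between the cheeks and its heavy end rests on the floor of one fork.
- fork_b (a point): The same for the other fork, 110 mm from the knife edge on its -y side.

How it is judged (in metres and radians):
On the way, in this order (a step that is already met when the one before it is completed fails the run):
1. the tube lies level on the knife edge by itself, untouched, for half a second (angle between tube's own z axis and vertical below 0.035 rad and contact force between each of the arm, the fingers, punch and tube below 0.05 N and linear speed of tube below 0.01 m/s), for 0.5 s.
2. the punch is pressed onto the still level tube with more than 2 N (contact force between punch and tube above 2 N and angle between tube's own z axis and vertical below 0.035 rad), for 0.1 s.
At the end, for the whole second after the job is handed in: The tube lies level (within 0.035 rad) and at rest on the knife edge, and the punch is back up (within 3 mm) (angle between tube's own z axis and vertical below 0.035 rad and z of tube in the frame of knife_edge between 0.006 and 0.018 m and linear speed of tube below 0.01 m/s and value of joint punch below 0.003 m); the robot touches nothing.
It fails at once if the tube is squeezed or pushed with more than 15 N (contact force between any of the fingers, the arm and tube above 15 N).
It fails at once if the punch is rammed: it bears on the tube with more than 15 N (contact force between punch and tube above 15 N).
It fails at once if the tube is lifted off or knocked out of the rig (z of tube in the frame of knife_edge above 0.03 m or angle between tube's own z axis and vertical above 0.2 rad).
It fails at once if a bystander is moved more than 15 mm (distance of any of wrench, screwdriver, can, bin from where it was at the start of the episode above 0.015 m).
It also fails if it takes over 67 s, if anything falls off the work surface, if the arm or the gripper's body presses on something with over 40 N, if the wrist force passes 120 N, or if a joint passes its speed limit or range.

## Working session

There is one attempt and no reset: what is moved stays moved. The work goes in short steps, Python scripts to look and compute and a tool call to move; the robot and the scene stay as the last step left them, time stands still between calls to the robot, and variables do not carry over. Pictures are saved under pics/ and viewed, and the job is handed in when it is done.

Besides the shell and the picture viewer there is one more tool, called as name(argument=value, ...) on one line, values as JSON. servo_tool: Moves the arm, as the interface text tells. Its arguments: {"type":"object","properties":{"plan":{"type":"array","items":{"type":"object","properties":{"jaw":{"type":"number"},"dp":{"type":"array","items":{"type":"number"}},"spin":{"type":"number"}}}},"newtons":{"type":"number"}},"required":["plan"]}

```bash
mkdir -p pics
python3 - <<'E'
from rig import state,cams
import cv2,numpy as np
s=state();print(s)
for n in("scene","top"):
    p,d=cams.read_camera(n);cv2.imwrite(f"pics/{n}0.png",p[:,:,::-1]);np.save(f"pics/{n}0d.npy",d)
    print(n,cams.camera_info(n))
E
```

```text
{'t': 0.0, 'joints': array([-1.43328638e+00,  2.91233190e-01, -1.54116209e-01,  1.12666730e+00,
        2.10949089e-05,  1.43149939e+00]), 'qd': array([-9.23469274e-05,  1.06996297e-03, -2.14962960e-03,  6.19961192e-04,
        4.51624116e-04,  9.95386941e-05]), 'effort': array([ 1.03497176e-03, -5.37145221e+01,  3.31361604e+01,  1.61169888e-02,
       -1.08106974e-05, -1.02953081e-05]), 'position': array([ 143.42929553, -504.59629552,  230.76052547]), 'tcp_rot': array([ 0.56390011,  0.42654832,  0.5644992 , -0.42592705]), 'force': array([-0.40768167, -0.04148398, -0.32416153]), 'torque': array([-0.00197288, -0.02665129,  0.01278814]), 'grip_width': 1.0024853161802534}
scene {'mtx': array([[369.15493348,   0.        , 317.95243373],
       [  0.        , 369.15493348, 197.59118356],
       [  0.        ,   0.        ,   1.        ]]), 'k1': -0.016195269084314474, 'R': array([[ 0.81137221,  0.58422034, -0.01901929],
       [ 0.40996097, -0.59194934, -0.69392218],
       [-0.4166619 ,  0.555232  , -0.71979878]]), 't': array([-407.06273683,  -87.57681614, 1345.88245481])}
top {'mtx': array([[422.4215788 ,   0.        , 322.13116644],
       [  0.        , 422.4215788 , 194.14280087],
       [  0.        ,   0.        ,   1.        ]]), 'k1': 0.017907602023888636, 'R': array([[-0.02638897, -0.99933472,  0.02517419],
       [-0.9987405 ,  0.02528153, -0.04333877],
       [ 0.0426735 , -0.02628615, -0.99874322]]), 't': array([  -6.89581614,  516.91560797, 1026.94641422])}
```

View pics/scene0.png

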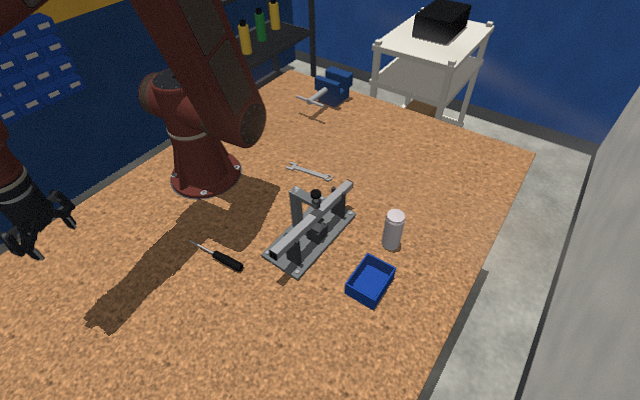

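View pics/top0.png

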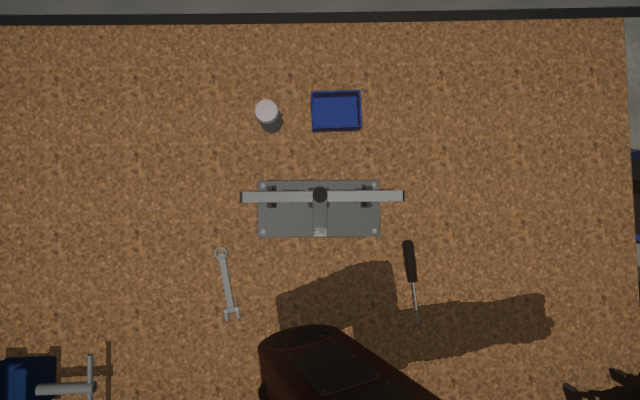

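```bash
cat > h.py <<'E'
from rig import state,cams
import cv2,numpy as np
def ray(n,u,v,info=None):
    i=info or cams.camera_info(n);M=i["mtx"]
    x,y=(u-M[0,2])/M[0,0],(v-M[1,2])/M[1,1]
    a,b=x,y
    for _ in range(10):
        f=1+i["k1"]*(a*a+b*b);a,b=x/f,y/f
    R,t=i["R"],i["t"];return -R.T@t, np.array([a,b,1.])
def withd(n,u,v,d,info=None):
    i=info or cams.camera_info(n);c,r=ray(n,u,v,i);return c+i["R"].T@(r*d)
def onz(n,u,v,z):
    i=cams.camera_info(n);c,r=ray(n,u,v,i);w=i["R"].T@r;return c+w*(z-c[2])/w[2]
def proj(n,X,info=None):
    i=info or cams.camera_info(n);p=i["R"]@np.array(X,float)+i["t"];a=p[:2]/p[2];a=a*(1+i["k1"]*a@a);return i["mtx"][:2,:2]@a+i["mtx"][:2,2]
def snap(n,name,box=None,k=1):
    p,d=cams.read_camera(n);save(p,name,box,k);return p,d
def save(p,name,box=None,k=1):
    if box: p=p[box[1]:box[3],box[0]:box[2]]
    cv2.imwrite(f"pics/{name}.png",cv2.resize(p[:,:,::-1],None,fx=k,fy=k,interpolation=cv2.INTER_CUBIC))
E
python3 - <<'E'
from h import *
p=cv2.imread("pics/top0.png")[:,:,::-1];save(p,"top0c",(230,150,420,250),4)
p=cv2.imread("pics/scene0.png")[:,:,::-1];save(p,"scene0c",(250,170,370,290),5)
d=np.load("pics/top0d.npy")
for u in (245,255,285,300,340,360,385,399): print(u,[withd("top",u,v,d[v,u]).round(1).tolist() for v in (195,197)])
print(d[190:202,320],[withd("top",320,v,d[v,320]).round(1).tolist() for v in (190,194,198)])
print(onz("top",241,197,124),onz("top",403,196,124))
E
```

```text
245 [[514.8, 153.0, 110.4], [510.3, 153.0, 110.7]]
255 [[514.0, 130.3, 115.6], [509.6, 130.7, 113.3]]
285 [[512.0, 64.1, 121.3], [507.8, 64.5, 116.7]]
300 [[511.2, 31.2, 122.3], [506.9, 31.4, 119.4]]
340 [[508.7, -56.1, 129.3], [504.3, -55.9, 129.4]]
360 [[507.5, -99.6, 130.4], [503.1, -99.3, 131.9]]
385 [[506.0, -153.8, 133.1], [501.6, -153.4, 134.6]]
399 [[505.1, -183.5, 137.4], [500.9, -184.0, 134.2]]
[846.9832  848.8211  846.42163 844.23126 847.5898  847.59393 843.4689
 849.62164 847.03925 844.8262  844.6906  848.14056] [[516.8, -11.2, 202.6], [508.8, -11.0, 201.6], [500.8, -10.8, 201.8]]
[509.99526329 159.58291346 124.        ] [ 503.15941143 -195.04811339  124.        ]
```

View pics/top0c.png

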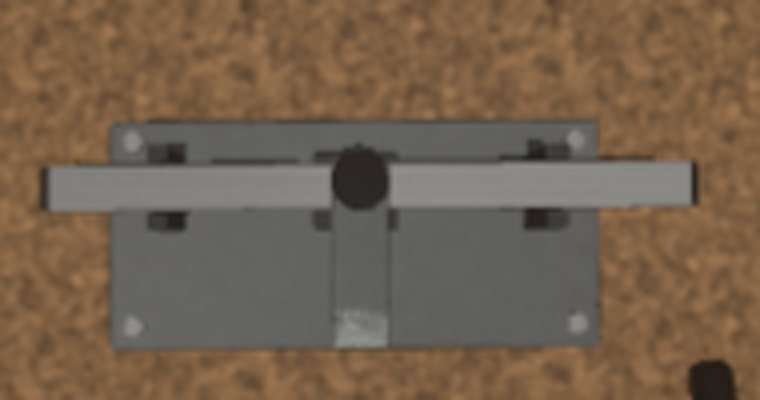

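View pics/scene0c.png

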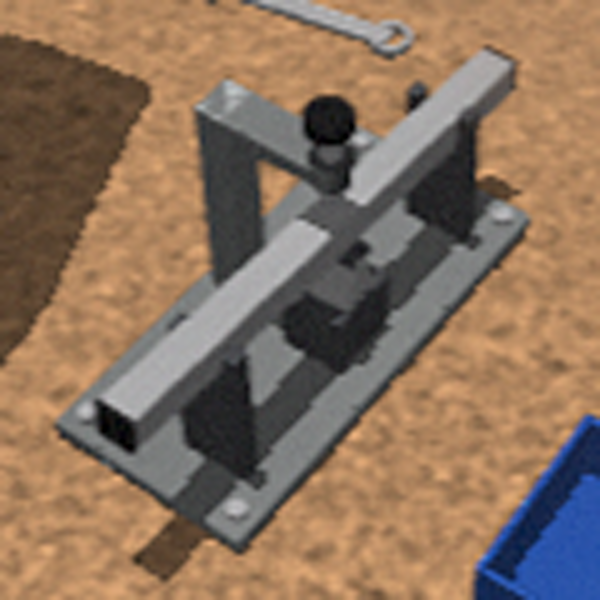

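```bash
cat >> h.py <<'E'
from scipy.spatial.transform import Rotation as Ro
def rot(s=None):
    q=(s or state())["tcp_rot"];return Ro.from_quat([q[1],q[2],q[3],q[0]]).as_matrix()
def totool(target):
    s=state();R=rot(s);return R.T@(np.array(target)-s["position"])
E
python3 - <<'E'
from h import *
R=rot();print(R.round(4))
print("can",onz("top",267,112,130))
# px from 4x crop: tube ends at (45,188),( 693,184); cap (360,180); fork etc
f=lambda x,y,z:onz("top",230+(x+.5)/4-.5,150+(y+.5)/4-.5,z).round(1)
print("ends",f(47,188,112),f(692,184,136),"cap",f(360,179,202))
print("base corners",[f(*a,8) for a in((112,123),(113,349),(600,346),(597,120))])
print("tube edges L",f(60,165,112),f(60,211,112),"R",f(680,161,136),f(680,206,136))
print(totool([513,215,280]))
E
```

```text
[[-1.000e-04  9.619e-01  2.733e-01]
 [ 1.100e-03  2.733e-01 -9.619e-01]
 [-1.000e+00  2.000e-04 -1.100e-03]]
can [694.17862398  98.61727506 130.        ]
ends [511.3 160.7 112. ] [ 503.6 -191.6  136. ] cap [508.1 -10.2 202. ]
base corners [array([554.6, 137.4,   8. ]), array([416.2, 139.5,   8. ]), array([ 409.7, -159.2,    8. ]), array([ 549.1, -161.8,    8. ])]
tube edges L [523.8 153.4 112. ] [498.4 153.8 112. ] R [ 516.3 -185.5  136. ] [ 491.8 -184.7  136. ]
[ -48.45188052  552.17157572 -591.33337628]
```

servo_tool(plan=[{"jaw": -1, "dp": [-0.006, 0, 0], "spin": -6.63}, {"jaw": -1, "dp": [-0.006, 0, 0], "spin": -6.63}, {"jaw": -1, "dp": [-0.006, 0, 0], "spin": -6.63}, {"jaw": -1, "dp": [-0.006, 0, 0], "spin": -6.63}, {"jaw": -1, "dp": [-0.006, 0, 0], "spin": -6.63}, {"jaw": -1, "dp": [-0.006, 0, 0], "spin": -6.63}, {"jaw": -1, "dp": [-0.006, 0, 0], "spin": -6.63}, {"jaw": -1, "dp": [-0.006, 0, 0], "spin": -6.63}, {"jaw": -1, "dp": [-0.006, 0, 0], "spin": -6.63}, {"jaw": -1, "dp": [-0.006, 0, 0], "spin": -6.63}, {"jaw": -1, "dp": [-0.006, 0, 0], "spin": -6.63}, {"jaw": -1, "dp": [0, 0, 0]}], newtons=30)

```text
$.plan[11]: bad value
```

Run:
```python
from h import *
s=state();print(s["joints"].round(3),s["position"],rot(s).round(3).tolist(),s["force"])
print(totool([513,215,295]))
```

```text
[-1.433  0.291 -0.154  1.127  0.     1.432] [ 143.42083986 -504.65965812  230.83276979] [[-0.0, 0.962, 0.273], [0.001, 0.273, -0.962], [-1.0, 0.0, -0.001]] [-1.49202923 -0.00631511  0.21241286]
[ -63.45187177  552.17383149 -591.34941647]
```

Every row needs all fields.

servo_tool(plan=[{"jaw": -1, "dp": [-0.006, 0, 0], "spin": -6.63}, {"jaw": -1, "dp": [-0.006, 0, 0], "spin": -6.63}, {"jaw": -1, "dp": [-0.006, 0, 0], "spin": -6.63}, {"jaw": -1, "dp": [-0.006, 0, 0], "spin": -6.63}, {"jaw": -1, "dp": [-0.006, 0, 0], "spin": -6.63}, {"jaw": -1, "dp": [-0.006, 0, 0], "spin": -6.63}, {"jaw": -1, "dp": [-0.006, 0, 0], "spin": -6.63}, {"jaw": -1, "dp": [-0.006, 0, 0], "spin": -6.63}, {"jaw": -1, "dp": [-0.006, 0, 0], "spin": -6.63}, {"jaw": -1, "dp": [-0.006, 0, 0], "spin": -6.63}, {"jaw": -1, "dp": [-0.006, 0, 0], "spin": -6.63}, {"jaw": -1, "dp": [0, 0, 0], "spin": 0}], newtons=30)

```text
t: 1.1
position: [143.5, -505.3, 298.0]
tcp_rot: [0.707, 0.005, 0.707, -0.006]
force: [0.3, 0.1, -0.5]
grip_width: -0.0
```

Run:
```python
from h import *
s=state();print(s["joints"].round(3),s["position"],rot(s).round(3).tolist(),s["force"])
print(totool([513,215,295]))
```

```text
[-1.433  0.264 -0.016  1.291  0.     0.153] [ 143.50511463 -505.3001507   298.01324714] [[0.0, 0.016, 1.0], [-0.001, 1.0, -0.016], [-1.0, -0.001, 0.0]] [ 0.29730341  0.13920692 -0.52141614]
[  2.42556063 726.06999519 358.02840084]
```

servo_tool(plan=[{"jaw": -1, "dp": [0, 0.025, 0.025], "spin": 0}, {"jaw": -1, "dp": [0, 0.025, 0.025], "spin": 0}, {"jaw": -1, "dp": [0, 0.025, 0.025], "spin": 0}, {"jaw": -1, "dp": [0, 0.025, 0.025], "spin": 0}, {"jaw": -1, "dp": [0, 0.025, 0.025], "spin": 0}, {"jaw": -1, "dp": [0, 0.025, 0.025], "spin": 0}, {"jaw": -1, "dp": [0, 0.03, 0.015], "spin": 0}, {"jaw": -1, "dp": [0, 0.03, 0.015], "spin": 0}, {"jaw": -1, "dp": [0, 0.03, 0.015], "spin": 0}, {"jaw": -1, "dp": [0, 0.03, 0.015], "spin": 0}, {"jaw": -1, "dp": [0, 0.03, 0.015], "spin": 0}, {"jaw": -1, "dp": [0, 0.03, 0.015], "spin": 0}])

```text
t: 2.1
position: [390.7, -178.5, 296.9]
tcp_rot: [0.707, 0.009, 0.707, -0.009]
force: [1.0, -0.7, 0.2]
grip_width: 0.002
```

servo_tool(plan=[{"jaw": -1, "dp": [0, 0.033, 0.01], "spin": 0}, {"jaw": -1, "dp": [0, 0.033, 0.01], "spin": 0}, {"jaw": -1, "dp": [0, 0.033, 0.01], "spin": 0}, {"jaw": -1, "dp": [0, 0.033, 0.01], "spin": 0}, {"jaw": -1, "dp": [0, 0.033, 0.01], "spin": 0}, {"jaw": -1, "dp": [0, 0.033, 0.01], "spin": 0}, {"jaw": -1, "dp": [0, 0.033, 0.01], "spin": 0}, {"jaw": -1, "dp": [0, 0.033, 0.01], "spin": 0}, {"jaw": -1, "dp": [0, 0.033, 0.01], "spin": 0}, {"jaw": -1, "dp": [0, 0.033, 0.01], "spin": 0}, {"jaw": -1, "dp": [0, 0.033, 0.01], "spin": 0}, {"jaw": -1, "dp": [0, 0, 0], "spin": 0}])

```text
t: 3.1
position: [508.8, 185.2, 296.1]
tcp_rot: [0.707, 0.008, 0.707, -0.007]
force: [-1.2, -0.8, -1.3]
grip_width: 0.004
```

Run:
```python
from h import *
s=state();print(s["joints"].round(3),s["position"],rot(s).round(3).tolist(),s["force"])
print(totool([512,195,98]))
```

```text
[0.213 0.297 0.025 1.299 0.002 1.805] [508.83727913 185.16719719 296.09359314] [[-0.0, 0.022, 1.0], [0.002, 1.0, -0.022], [-1.0, 0.002, -0.001]] [-1.20523336 -0.84028535 -1.26868638]
[198.10759318   9.5817297    3.05457648]
```

servo_tool(plan=[{"jaw": -1, "dp": [0.018, 0.002, 0.0003], "spin": 0}, {"jaw": -1, "dp": [0.02, 0.002, 0.0003], "spin": 0}, {"jaw": -1, "dp": [0.02, 0.002, 0.0003], "spin": 0}, {"jaw": -1, "dp": [0.02, 0.002, 0.0003], "spin": 0}, {"jaw": -1, "dp": [0.02, 0.002, 0.0003], "spin": 0}, {"jaw": -1, "dp": [0.02, 0, 0.0003], "spin": 0}, {"jaw": -1, "dp": [0.02, 0, 0.0003], "spin": 0}, {"jaw": -1, "dp": [0.02, 0, 0.0003], "spin": 0}, {"jaw": -1, "dp": [0.02, 0, 0.0003], "spin": 0}, {"jaw": -1, "dp": [0.02, 0, 0.0003], "spin": 0}, {"jaw": -1, "dp": [0.003, 0, 0], "spin": 0}, {"jaw": -1, "dp": [0, 0, 0], "spin": 0}])

```text
t: 4.1
position: [510.0, 189.9, 95.1]
tcp_rot: [0.706, 0.008, 0.708, -0.009]
force: [-0.6, 0.7, -0.5]
grip_width: 0.001
```

Run:
```python
from h import *
s=state();print(s["joints"].round(3),s["position"],rot(s).round(3).tolist(),s["force"])
p,d=snap("scene","s1",(250,150,410,290),5);p,d=snap("top","t1",(230,130,430,280),4)
```

```text
[ 0.222  0.443 -0.31   0.821 -0.     1.817] [509.95245953 189.90850628  95.0873225 ] [[-0.003, 0.024, 1.0], [-0.001, 1.0, -0.024], [-1.0, -0.001, -0.003]] [-0.59949332  0.71921671 -0.47547024]
```

View pics/s1.png

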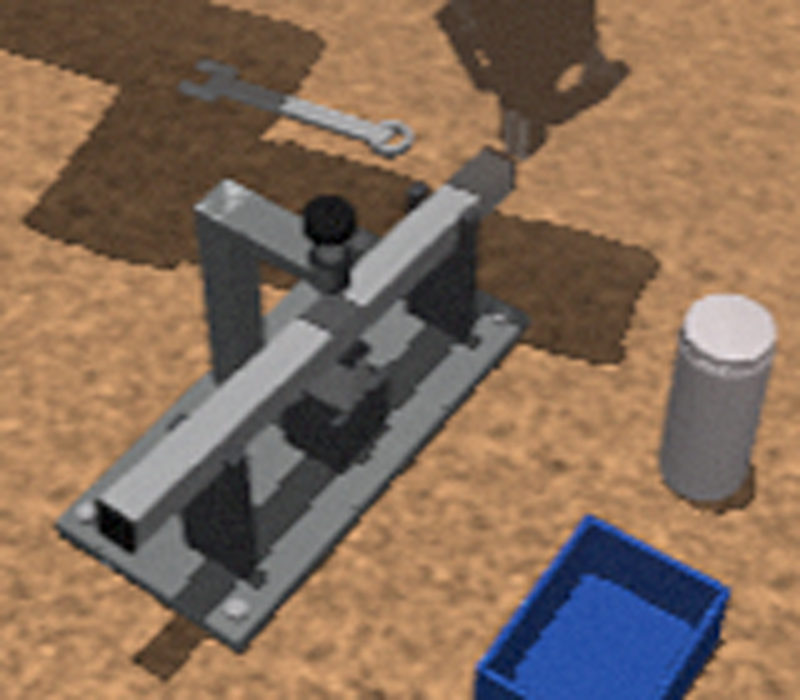

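View pics/t1.png

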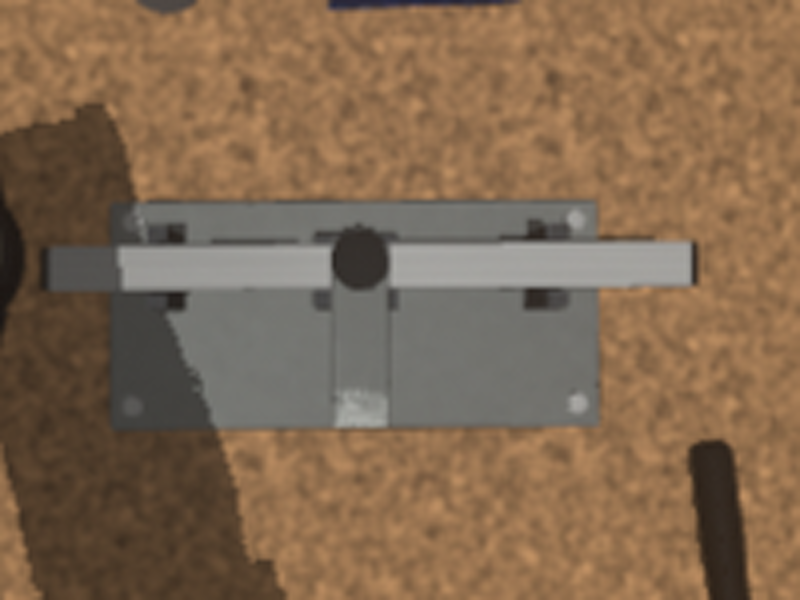

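servo_tool(plan=[{"jaw": -1, "dp": [0, -0.004, 0.001], "spin": 0}, {"jaw": -1, "dp": [0, -0.004, 0], "spin": 0}, {"jaw": -1, "dp": [0, -0.003, 0], "spin": 0}, {"jaw": -1, "dp": [0, -0.002, 0], "spin": 0}, {"jaw": -1, "dp": [0, -0.001, 0], "spin": 0}, {"jaw": -1, "dp": [0, -0.001, 0], "spin": 0}, {"jaw": -1, "dp": [0, -0.001, 0], "spin": 0}])

```text
t: 4.78
position: [512.2, 174.9, 96.6]
tcp_rot: [0.707, 0.008, 0.707, -0.007]
force: [0.2, 3.6, 2.3]
grip_width: -0.005
```

servo_tool(plan=[{"jaw": -1, "dp": [0, -0.001, 0], "spin": 0}, {"jaw": -1, "dp": [0, -0.001, 0], "spin": 0}, {"jaw": -1, "dp": [0, -0.001, 0], "spin": 0}])

```text
t: 5.03
position: [512.2, 171.7, 96.6]
tcp_rot: [0.707, 0.008, 0.707, -0.007]
force: [0.0, 5.4, 4.0]
grip_width: 0.002
```

servo_tool(plan=[{"jaw": -1, "dp": [0, -0.001, 0], "spin": 0}, {"jaw": -1, "dp": [0, -0.001, 0], "spin": 0}, {"jaw": -1, "dp": [0, -0.001, 0], "spin": 0}])

```text
t: 5.28
position: [511.9, 168.5, 96.5]
tcp_rot: [0.707, 0.008, 0.707, -0.007]
force: [0.9, 5.5, 3.5]
grip_width: 0.001
```

servo_tool(plan=[{"jaw": -1, "dp": [0, -0.001, 0], "spin": 0}, {"jaw": -1, "dp": [0, -0.001, 0], "spin": 0}, {"jaw": -1, "dp": [0, -0.001, 0], "spin": 0}])

```text
t: 5.53
position: [511.8, 165.4, 96.4]
tcp_rot: [0.707, 0.008, 0.707, -0.007]
force: [0.7, 5.4, 3.5]
grip_width: -0.003
```

servo_tool(plan=[{"jaw": -1, "dp": [0, -0.001, 0], "spin": 0}, {"jaw": -1, "dp": [0, -0.001, 0], "spin": 0}, {"jaw": -1, "dp": [0, -0.001, 0], "spin": 0}])

```text
t: 5.78
position: [511.7, 162.3, 96.3]
tcp_rot: [0.707, 0.008, 0.707, -0.007]
force: [-0.1, 4.3, 3.2]
grip_width: -0.001
```

servo_tool(plan=[{"jaw": -1, "dp": [0, -0.001, 0], "spin": 0}, {"jaw": -1, "dp": [0, -0.001, 0], "spin": 0}, {"jaw": -1, "dp": [0, 0.003, 0], "spin": 0}, {"jaw": -1, "dp": [0, 0.003, 0], "spin": 0}, {"jaw": -1, "dp": [0, 0, 0], "spin": 0}, {"jaw": -1, "dp": [0, 0, 0], "spin": 0}, {"jaw": -1, "dp": [0, 0, 0], "spin": 0}, {"jaw": -1, "dp": [0, 0, 0], "spin": 0}, {"jaw": -1, "dp": [0, 0, 0], "spin": 0}])

```text
t: 6.53
position: [511.7, 166.2, 96.2]
tcp_rot: [0.707, 0.007, 0.707, -0.008]
force: [-0.8, -0.2, 0.7]
grip_width: 0.002
```

```bash
cat >> h.py <<'E'
def tilt(name):
    """slope of tube top from top-camera depth; + = +y end up"""
    p,d=cams.read_camera("top");i=cams.camera_info("top");save(p,name,(230,130,430,280),4)
    P=[]
    for u in range(236,412):
        if abs(u-320)<12: continue
        for v in range(193,200):
            if d[v,u]>0:
                X=withd("top",u,v,d[v,u],i)
                if abs(X[2]-(124))<22: P.append(X)
    P=np.array(P);
    for _ in range(4):
        A=np.c_[P[:,1]+10,np.ones(len(P))];c=np.linalg.lstsq(A,P[:,2],rcond=None)[0];r=P[:,2]-A@c
        P=P[abs(r)<max(2.5*r.std(),2)]
    print("slope",c[0].round(4),"z0",c[1].round(2),"res",r.std().round(2),"y range",P[:,1].min().round(1),P[:,1].max().round(1),len(P))
    # image edges of the tube along row 196
    g=p[194:199].astype(float).mean((0,2));print("row", "L",g[234:262].round().astype(int).tolist(),"R",g[385:412].round().astype(int).tolist())
    return p,d
E
python3 -c "
from h import *
tilt('t2');s=state();print(s['t'],s['position'],s['force'])"
```

```text
slope 0.0062 z0 124.24 res 1.54 y range -213.1 144.0 957
row L [29, 30, 31, 30, 28, 25, 27, 35, 48, 47, 30, 27, 26, 26, 40, 69, 85, 85, 85, 85, 85, 85, 85, 85, 85, 85, 85, 85] R [155, 155, 155, 155, 155, 155, 155, 155, 155, 155, 155, 155, 154, 154, 154, 154, 154, 154, 153, 153, 153, 153, 153, 153, 132, 52, 82]
6.5833 [511.71783183 166.23829066  96.27334474] [ 0.0103429  -0.45651517 -0.20844499]
```

View pics/t2.png

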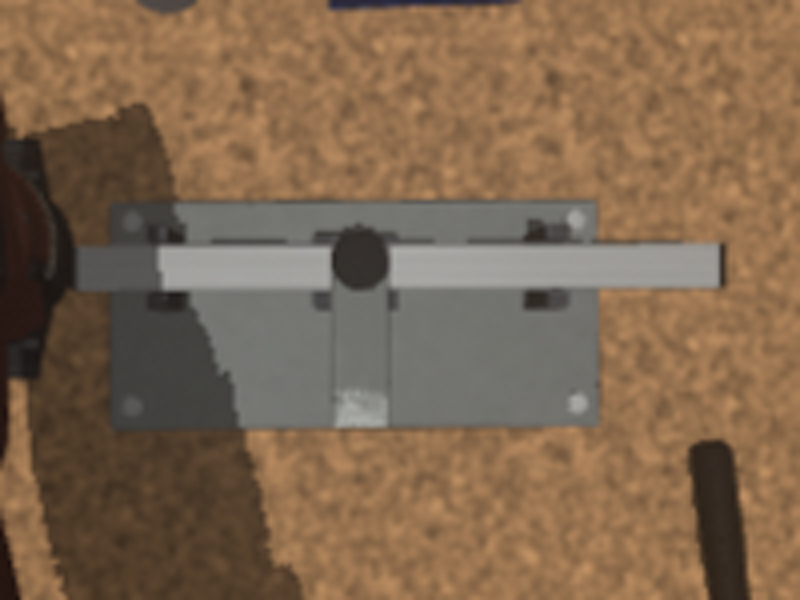

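servo_tool(plan=[{"jaw": -1, "dp": [0, 0.006, 0], "spin": 0}, {"jaw": -1, "dp": [0, 0.012, 0], "spin": 0}, {"jaw": -1, "dp": [0, 0.02, 0], "spin": 0}, {"jaw": -1, "dp": [0, 0.012, 0], "spin": 0}, {"jaw": -1, "dp": [0, 0, 0], "spin": 0}, {"jaw": -1, "dp": [0, 0, 0], "spin": 0}])

```text
t: 7.08
position: [512.6, 217.3, 96.2]
tcp_rot: [0.707, 0.007, 0.707, -0.007]
force: [-0.6, -0.9, 0.2]
grip_width: 0.003
```

```bash
python3 -c "
from h import *
p,d=tilt('t3');s=state();print(s['t'],s['position'],s['force'])
i=cams.camera_info('top')
# base plate slope reference & bench
for vs,us in ((range(214,232),[*range(262,300),*range(335,374)]),(range(240,244),range(262,374)),(range(150,172),range(240,400))):
  P=np.array([withd('top',u,v,d[v,u],i) for v in vs for u in us if d[v,u]>0]);c=np.polyfit(P[:,1],P[:,2],1);print(c)
p,d=snap('scene','s3',(250,150,410,290),5)
d0=np.load('pics/top0d.npy')
P=np.array([withd('top',u,v,d0[v,u],i) for v in range(194,199) for u in [*range(245,307),*range(333,400)]]);print('init',np.polyfit(P[:,1],P[:,2],1))
"
```

```text
slope 0.0118 z0 124.26 res 1.52 y range -213.8 144.5 973
row L [61, 61, 63, 66, 67, 64, 62, 62, 64, 63, 59, 61, 61, 50, 70, 126, 158, 158, 157, 157, 157, 158, 157, 157, 158, 158, 158, 158] R [152, 152, 152, 152, 152, 152, 152, 152, 151, 151, 151, 152, 151, 151, 151, 151, 151, 151, 150, 150, 150, 150, 149, 149, 128, 51, 80]
7.1333 [512.55414154 216.64450149  96.15531074] [ 0.4980446   0.73261091 -0.21257813]
[4.95855205e-04 1.43900907e+01]
[0.00030371 0.1848558 ]
[-0.00035375  0.32284739]
init [-6.44549484e-02  1.26567546e+02]
```

View pics/s3.png

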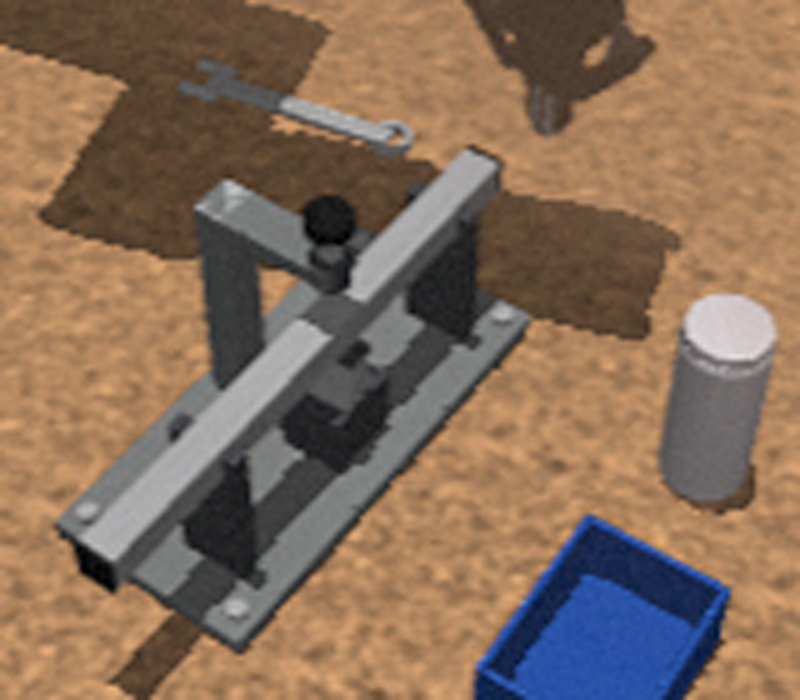

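servo_tool(plan=[{"jaw": -1, "dp": [-0.015, 0, 0], "spin": 0}, {"jaw": -1, "dp": [-0.02, 0, 0], "spin": 0}, {"jaw": -1, "dp": [-0.025, 0, 0], "spin": 0}, {"jaw": -1, "dp": [-0.025, 0, 0], "spin": 0}, {"jaw": -1, "dp": [-0.025, 0, 0], "spin": 0}, {"jaw": -1, "dp": [-0.025, 0, 0], "spin": 0}, {"jaw": -1, "dp": [-0.02, 0, 0], "spin": 0}, {"jaw": -1, "dp": [-0.01, 0, 0], "spin": 0}, {"jaw": -1, "dp": [0, 0, 0], "spin": 0}])

```text
t: 7.93
position: [513.9, 216.2, 263.3]
tcp_rot: [0.708, 0.008, 0.706, -0.007]
force: [0.4, 0.1, 0.4]
grip_width: -0.001
```

```bash
python3 -c "
from h import *
p,d=tilt('t4');s=state();print(s['t'],s['position'],s['force'])
print(totool([508,-10,260]))
v,u=np.mgrid[180:212,305:336];m=(d[180:212,305:336]>835)&(d[180:212,305:336]<860)
P=np.array([withd('top',a,b,d[b,a]) for a,b in zip(u[m],v[m])]);P=P[P[:,2]>190];print(len(P),P.mean(0),P.min(0),P.max(0))
"
```

```text
slope 0.0129 z0 124.23 res 1.49 y range -213.6 144.6 961
row L [61, 61, 63, 66, 66, 64, 62, 62, 64, 63, 59, 60, 61, 48, 43, 69, 84, 111, 146, 156, 156, 156, 156, 156, 156, 156, 156, 156] R [150, 150, 150, 150, 150, 150, 149, 149, 150, 149, 149, 149, 149, 149, 149, 149, 149, 148, 148, 148, 148, 148, 147, 147, 127, 50, 79]
7.9833 [513.22854215 216.05811721 261.56917678] [ 0.92304833 -0.52511495 -0.27640266]
[   1.50948494 -226.11873284   -0.33531707]
177 [506.79879405 -10.91668431 202.17380867] [492.71502853 -25.0743774  195.03171043] [521.04999166   3.20779515 205.76813941]
```

servo_tool(plan=[{"jaw": -1, "dp": [0, -0.015, 0], "spin": 0}, {"jaw": -1, "dp": [0, -0.025, 0], "spin": 0}, {"jaw": -1, "dp": [0, -0.03, 0], "spin": 0}, {"jaw": -1, "dp": [0, -0.03, 0], "spin": 0}, {"jaw": -1, "dp": [0, -0.03, 0], "spin": 0}, {"jaw": -1, "dp": [0, -0.03, 0], "spin": 0}, {"jaw": -1, "dp": [0, -0.03, 0], "spin": 0}, {"jaw": -1, "dp": [0, -0.025, 0], "spin": 0}, {"jaw": -1, "dp": [0, -0.011, 0], "spin": 0}, {"jaw": -1, "dp": [0, 0, 0], "spin": 0}, {"jaw": -1, "dp": [0, 0, 0], "spin": 0}])

```text
t: 8.9
position: [507.5, -9.6, 260.2]
tcp_rot: [0.706, 0.008, 0.708, -0.008]
force: [-0.4, -0.6, 0.1]
grip_width: -0.001
```

```bash
python3 -c "
from h import *
s=state();print(s['t'],s['position'],s['force'],s['joints'])
print(totool([507.5,-10.5,206]))
snap('scene','s5',(250,130,410,270),5)
"
```

```text
8.9 [507.4923879   -9.58337456 260.23178276] [-0.37861151 -0.62138138  0.13762949] [-1.63258516e-01  2.44278917e-01 -1.39671616e-01  1.18867562e+00
  3.97998939e-04  1.43005451e+00]
[54.23104185 -0.95151262  0.12347321]
```

View pics/s5.png

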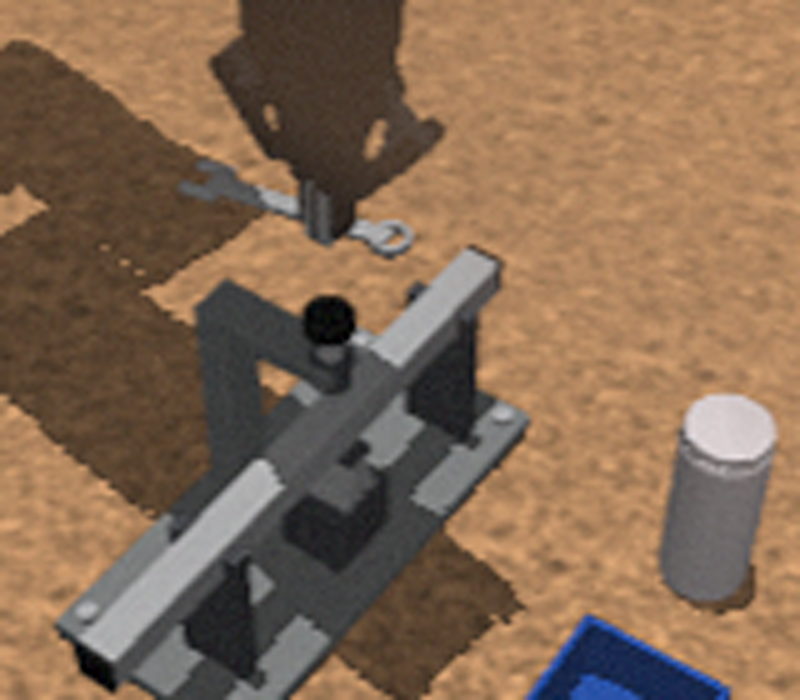

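servo_tool(plan=[{"jaw": -1, "dp": [0.01, -0.0005, 0], "spin": 0}, {"jaw": -1, "dp": [0.015, 0, 0], "spin": 0}, {"jaw": -1, "dp": [0.015, 0, 0], "spin": 0}, {"jaw": -1, "dp": [0.01, 0, 0], "spin": 0}, {"jaw": -1, "dp": [0.004, 0, 0], "spin": 0}, {"jaw": -1, "dp": [0.002, 0, 0], "spin": 0}, {"jaw": -1, "dp": [0.002, 0, 0], "spin": 0}])

```text
t: 9.53
position: [508.2, -9.8, 203.3]
tcp_rot: [0.707, 0.007, 0.707, -0.007]
force: [-0.6, 0.4, -0.2]
grip_width: 0.0
```

servo_tool(plan=[{"jaw": -1, "dp": [0.002, 0, 0], "spin": 0}, {"jaw": -1, "dp": [0.002, 0, 0], "spin": 0}, {"jaw": -1, "dp": [0.002, 0, 0], "spin": 0}])

```text
t: 9.78
position: [508.4, -10.0, 197.6]
tcp_rot: [0.707, 0.007, 0.707, -0.007]
force: [0.7, 0.9, 0.9]
grip_width: 0.003
```

servo_tool(plan=[{"jaw": -1, "dp": [0.0015, 0, 0], "spin": 0}, {"jaw": -1, "dp": [0.001, 0, 0], "spin": 0}])

```text
t: 9.95
position: [508.3, -10.2, 194.9]
tcp_rot: [0.707, 0.008, 0.707, -0.007]
force: [0.3, 0.1, 1.3]
grip_width: -0.004
```

servo_tool(plan=[{"jaw": -1, "dp": [0.0015, 0, 0], "spin": 0}, {"jaw": -1, "dp": [0.0015, 0, 0], "spin": 0}, {"jaw": -1, "dp": [0, 0, 0], "spin": 0}])

```text
t: 10.2
position: [508.2, -10.1, 191.8]
tcp_rot: [0.707, 0.007, 0.707, -0.007]
force: [0.4, 1.3, 3.2]
grip_width: -0.002
```

servo_tool(plan=[{"jaw": -1, "dp": [0.001, 0, 0], "spin": 0}, {"jaw": -1, "dp": [0.001, 0, 0], "spin": 0}, {"jaw": -1, "dp": [0, 0, 0], "spin": 0}])

```text
t: 10.45
position: [508.2, -10.1, 189.9]
tcp_rot: [0.707, 0.007, 0.707, -0.007]
force: [0.5, 0.8, 4.8]
grip_width: 0.005
```

```bash
python3 -c "
from h import *
s=state();print(s['t'],s['position'],s['force'])
snap('scene','s6',(250,130,410,270),5)
print([state()['force'].round(1).tolist()])
"
```

```text
10.45 [508.23215386 -10.13291093 189.89680352] [0.53164548 0.82798557 4.8391615 ]
[[0.8, 1.3, 4.3]]
```

View pics/s6.png

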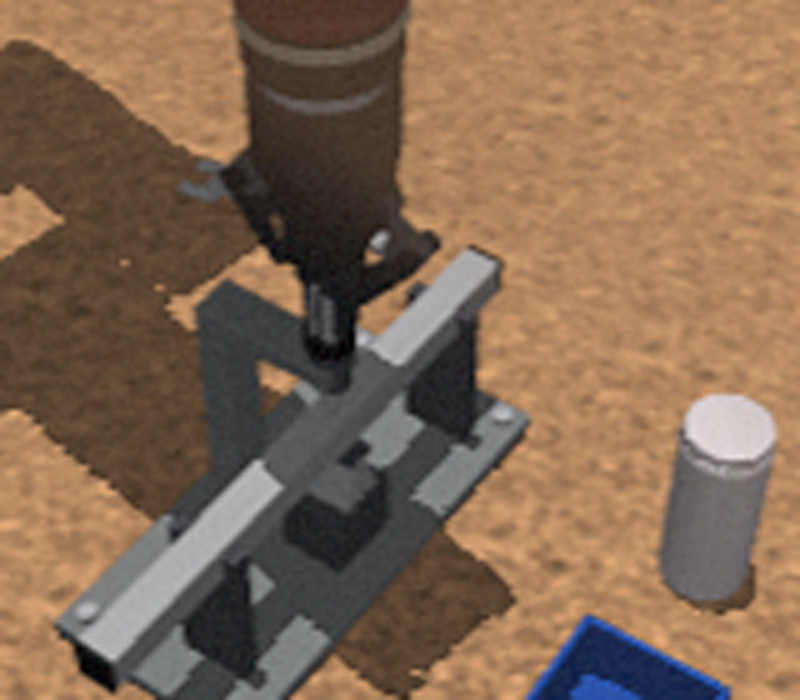

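servo_tool(plan=[{"jaw": -1, "dp": [0.001, 0, 0], "spin": 0}, {"jaw": -1, "dp": [0.001, 0, 0], "spin": 0}, {"jaw": -1, "dp": [0.0007, 0, 0], "spin": 0}, {"jaw": -1, "dp": [0, 0, 0], "spin": 0}, {"jaw": -1, "dp": [0, 0, 0], "spin": 0}])

```text
t: 10.92
position: [508.3, -10.2, 187.4]
tcp_rot: [0.707, 0.007, 0.707, -0.008]
force: [1.0, 0.6, 6.5]
grip_width: 0.001
```

```bash
python3 -c "
from h import *
i=cams.camera_info('scene');p,d=snap('scene','s7',(250,130,410,270),5)
print(state()['force'].round(1).tolist(),state()['t'])
p,d=tilt('t7')
"
```

```text
[0.3, 0.1, 7.0] 10.9667
slope 0.0129 z0 124.02 res 1.5 y range -214.1 144.6 303
row L [106, 106, 109, 114, 116, 111, 106, 107, 111, 107, 99, 104, 104, 78, 69, 121, 151, 151, 151, 151, 151, 151, 150, 151, 151, 150, 151, 150] R [57, 62, 104, 143, 143, 143, 143, 144, 143, 143, 143, 143, 143, 143, 143, 143, 143, 143, 142, 142, 142, 142, 142, 142, 121, 45, 74]
```

View pics/s7.png

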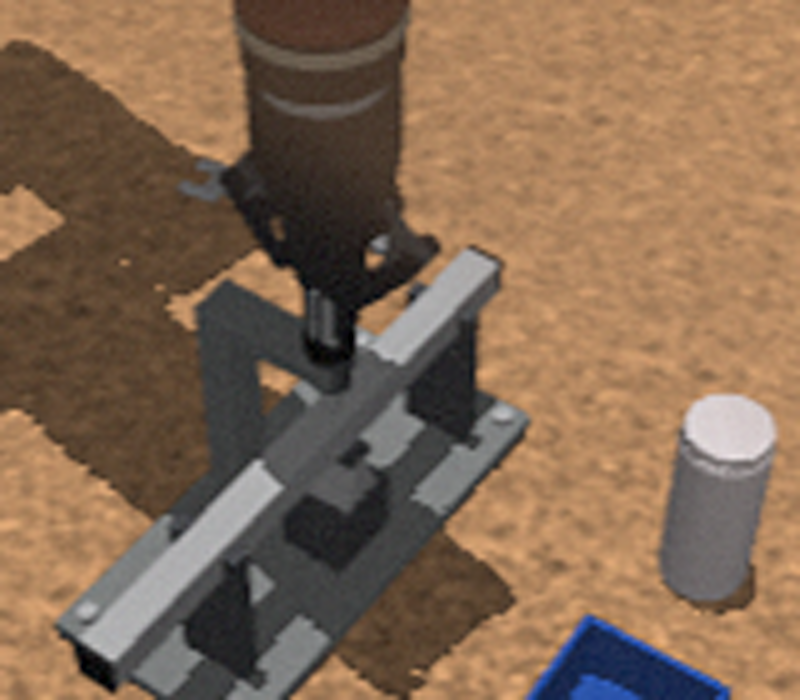

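View pics/t7.png

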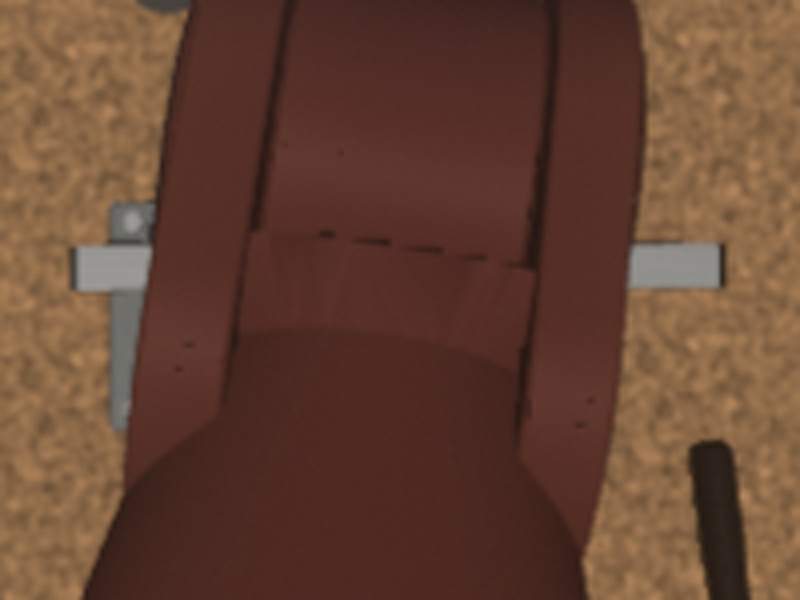

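Pressed about 15 mm at 6.5–7 N with the tube at 0.013 rad. The scene picture shows the cap well down at (330,345) and the tube still level. I'll release slowly and move away.

servo_tool(plan=[{"jaw": -1, "dp": [-0.002, 0, 0], "spin": 0}, {"jaw": -1, "dp": [-0.002, 0, 0], "spin": 0}, {"jaw": -1, "dp": [-0.002, 0, 0], "spin": 0}, {"jaw": -1, "dp": [-0.002, 0, 0], "spin": 0}, {"jaw": -1, "dp": [-0.003, 0, 0], "spin": 0}, {"jaw": -1, "dp": [-0.003, 0, 0], "spin": 0}, {"jaw": -1, "dp": [-0.004, 0, 0], "spin": 0}, {"jaw": -1, "dp": [-0.01, 0, 0], "spin": 0}, {"jaw": -1, "dp": [-0.02, 0, 0], "spin": 0}, {"jaw": -1, "dp": [-0.025, 0, 0], "spin": 0}, {"jaw": -1, "dp": [-0.02, 0, 0], "spin": 0}, {"jaw": -1, "dp": [-0.01, 0, 0], "spin": 0}])

```text
t: 12.02
position: [508.7, -10.2, 293.1]
tcp_rot: [0.708, 0.007, 0.706, -0.008]
force: [0.5, 0.6, -0.9]
grip_width: -0.001
```

servo_tool(plan=[{"jaw": -1, "dp": [0, 0.015, 0], "spin": 0}, {"jaw": -1, "dp": [0, 0.025, 0], "spin": 0}, {"jaw": -1, "dp": [0, 0.03, 0], "spin": 0}, {"jaw": -1, "dp": [0, 0.03, 0], "spin": 0}, {"jaw": -1, "dp": [0, 0.03, 0], "spin": 0}, {"jaw": -1, "dp": [0, 0.03, 0], "spin": 0}, {"jaw": -1, "dp": [0, 0.03, 0], "spin": 0}, {"jaw": -1, "dp": [0, 0.025, 0], "spin": 0}, {"jaw": -1, "dp": [0, 0.01, 0], "spin": 0}, {"jaw": -1, "dp": [0, 0, 0], "spin": 0}, {"jaw": -1, "dp": [0, 0, 0], "spin": 0}])

```text
t: 12.93
position: [512.5, 214.6, 289.8]
tcp_rot: [0.707, 0.007, 0.707, -0.007]
force: [-0.2, -0.8, -0.6]
grip_width: 0.002
```

```bash
python3 -c "
from h import *
p,d=tilt('t8');s=state();print(s['t'],s['position'],s['force'],s['qd'].round(4))
b=d[188:200,314:326];print('cap z',np.median([withd('top',u,v,d[v,u])[2] for u in range(315,325) for v in range(190,199)]))
snap('scene','s8',(250,130,410,270),5)
tilt('t9')
"
```

```text
slope 0.0129 z0 124.28 res 1.53 y range -213.5 144.3 969
row L [60, 60, 62, 65, 65, 63, 60, 61, 63, 62, 57, 60, 60, 47, 42, 68, 83, 83, 109, 144, 153, 153, 154, 154, 154, 154, 154, 154] R [148, 148, 148, 148, 147, 147, 148, 147, 147, 147, 147, 147, 147, 147, 147, 147, 146, 146, 146, 146, 146, 146, 145, 145, 125, 49, 78]
12.9833 [512.63944509 214.05340681 289.9372401 ] [-0.54818436  0.17822552 -0.27934495] [-0.0174 -0.0066 -0.0035  0.0012  0.0006  0.0014]
cap z 202.5379535655378
slope 0.0129 z0 124.26 res 1.52 y range -214.0 144.5 958
row L [60, 60, 62, 65, 66, 63, 61, 61, 63, 62, 57, 60, 60, 47, 43, 68, 83, 83, 102, 137, 153, 154, 154, 154, 154, 154, 154, 154] R [148, 148, 148, 148, 148, 148, 148, 147, 148, 147, 147, 147, 148, 147, 147, 147, 147, 147, 146, 146, 146, 146, 146, 145, 125, 49, 78]
```

View pics/s8.png

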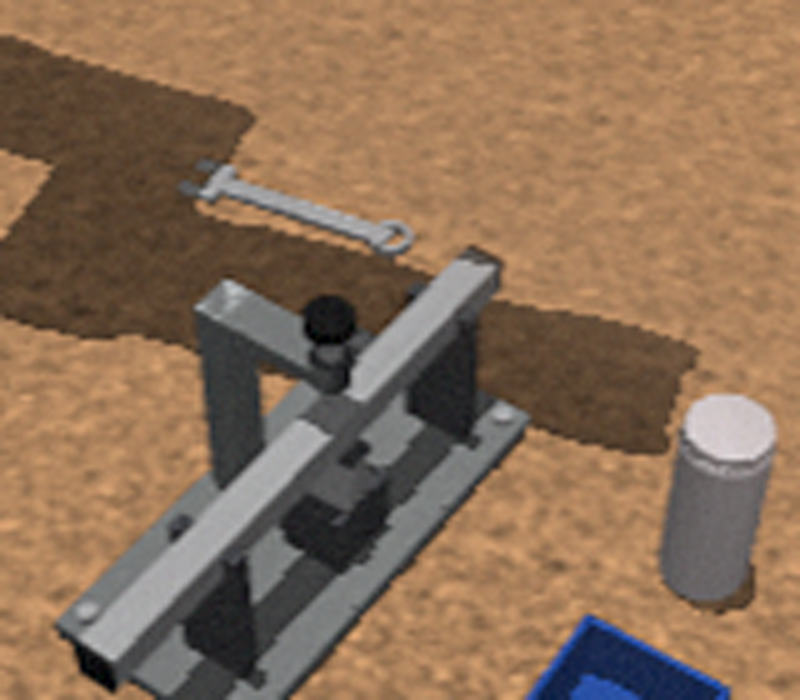

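The scene picture shows the cap back up at (328,318), the tube level with nothing touching it, and the wrench and can where they were. I'll hand the job in.

```bash
python3 -c "
from rig import order
print(order.close_job())"
```

```text
the job is handed in; nothing more can be done
None
```

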